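# Lock open the dust gate of a sanding bench

### The arm

A 6-joint arm with a two-finger parallel gripper is mounted at the origin on the work surface. World frame = base frame: x ahead of the robot, y to its left, z up, the work surface at z = 0. Lengths are in m, angles in rad, forces in N, time in s.
With the tool pointing down it reaches from about 0.325 to 0.775 m from the base axis. Payload 5.5 kg.
Tool frame: the origin (TCP) lies midway between the tips of the shut fingers; the grasp point (between the pads) lies 19 mm behind it (ctrl.tcp_to_grasp is the distance from the TCP to the grasp point, in m); z points along the fingers, x is the direction in which the jaws open and shut, and the axes are right-handed (so a half turn about z gives the same grasp; the last joint's range is limited). The gripper opens to 85 mm and grips with 20 to 120 N. Pads are 22 mm wide; open, the fingers measure 114 mm over their backs; the gripper's body (76 mm by 85 mm) begins 54 mm behind the grasp point. The pads swing forward as they close: fully open they stand 13 mm farther back than shut.
Start: joints at [1.175, 0.091, 1.231, -0, 1.82, -0.057], TCP at [0.199, 0.566, 0.206] pointing down, gripper open.
Joint ranges: [-2.87, 2.87], [-0.86, 2.18], [0.17, 2.46], [-1.51, 4.65], [0.06, 2.69], [-2.65, 2.65]. Speed limits (rad/s): [2.57, 2.57, 3.01, 3.14, 3.14, 3.14].

### API

Orientations are given as [roll, pitch, yaw] about the fixed x, y, z axes, in that order (R = Rz(yaw) Ry(pitch) Rx(roll)).
In Python, from workcell import ctrl, solver, monitor, optics, spotter gives the robot as it stands. The module is installed in compiled form; this text tells all that it offers. Calls block until the motion is done:
- ctrl.reach(position, orientation): joint-space move of the TCP to a pose.
- ctrl.move_linear(position, frame=None, speed=0.15, guard=None): straight line of the TCP; frame=None keeps the orientation; speed is the mean speed in m/s. With guard (N) it stops when the force on the tool has changed by that much, and returns True; else False.
- ctrl.set_joints(angles): joint-space move.
- ctrl.command_gripper(opening): opening from 0.0 (shut) to 1.0 (fully open); the grip force is fixed at half the most; returns when the fingers have stopped.
- ctrl.pause(seconds).
- solver.ik(position, orientation): joint angles nearest the present ones, or None.
- monitor.read_state(): the state.
- optics.snapshot(name): name is "scene" or "top" or "wrist"; returns a dict with "frame" (400x640x3 uint8, red, green, blue), "fovy" (degrees; the focal length in pixels is half the picture's height over the tangent of half this angle, whatever the lens; pixels are square), "cx", "cy" (the principal point, pixels), "D" ([k1, k2, p1, p2, k3] as OpenCV has them; the pictures are not rectified), "xyz" and "attitude" of the camera in the world; the wrist camera has in their place "tool_from_camera" (4x4, takes a point from camera to tool coordinates, whose origin is the TCP and whose axes are the tool frame's). Camera axes: x right, y down, z forward; pixel columns grow to the right and rows downward; lengths in m; the calibration is good to about 2 mm. A picture is of the moment at which its call begins: read the wrist's pose just before it. There is no depth.
A pose or a line that the arm cannot do raises ctrl.Unreachable and nothing moves.
- ctrl.sign_off(): hands the job in, once; it reports no verdict.
Trained networks look in a picture, given as the dict that the camera call returned (one of the last four; its "shot" number tells which), for a name from the list of things; names that differ only in an ending like _2 or _b are one class to them, and where a whole thing is asked for, a point or a joint stands for the part that bears it (a point fixed in the world has none). Each returns a list of dicts, best first, with "p" (0 to 1); they miss things now and then, are a little off and sometimes report something else, mostly with a low value. They report only what shows in the picture. A call takes as long as a camera call.
- spotter.search_frame(target, picture): "location" ([column, row] in pixels, amid what is visible of it).
- spotter.trace(target, picture): "region" (400x640 bool, what is visible of it) and "location" ([column, row] in pixels, amid what is visible of it).
- spotter.spot_point(target, picture): "location" ([column, row] in pixels: a listed point, or the origin of a listed thing).
The state is a dict: "clock": time; "joints": joint angles; "dq": joint speeds; "joint_efforts": joint torques, N m; "eef_pos": TCP position; "tool_rot": TCP orientation; "wrist_force": force on the tool from outside, world axes, zero at the start; "wrist_torque": the same for the moment, N m; "grip_width": opening from 0.0 (shut) to 1.0 (fully open).
Only numpy, scipy, OpenCV 4.12 (cv2) and the standard library are available. Lean on these libraries where they do the work, as an engineer would, in place of code of your own. Each camera call takes 0.05 s, during which the arm holds its last target.

### The job

Open the dust-extraction gate on the sanding bench: with the outside of the fingers, push the red knob all the way along the long leg of the L-shaped slot, then round the corner and sideways to the far end of the short leg, so that the shutter is locked open. Push gently and never grip the knob; leave the sander, the white plaque and the cork block where they are.

Things in the scene. Friction and masses are not known exactly. Their poses are not given: they have to be found in the camera images.
- gate: Low blue steel case fixed on the bench, flat top 45 mm up. Origin at bench level below the slot's shut end; case spans x -55 to +115, y -120 to +75 mm. The 18 mm wide slot in its top is an L: long leg 70 mm (pin travel) from the origin along the gate's +x, then short leg 45 mm along its +y. Red mark by the shut end, green mark by the locked end. Yaw varies up to 52 degrees either way.
- knob (a point): Centre of the red upright cylindrical knob, 28 mm diameter, 30 mm tall, on a 14 mm steel pin in the slot (2 mm play each side). Its underside is 12 mm, this point 27 mm and its top 42 mm above the gate's top (72 mm above the bench here). It cannot be lifted out; it slides at about 5 N of push, has no spring and stays where it is left.
- shutter (a joint): Travel of pin and yellow shutter along the long leg (gate's +x), m: 0 = shut, 0.070 = at the corner, port fully open. Starts between 0 and 0.015.
- pin (a joint): Travel of the pin along the short leg (gate's +y), m: 0 = in the long leg, 0.045 = at the far end, locked. It can leave 0 only once the shutter is at about 0.068 or more.
- slot_shut_end (a point): Pin centre at the shut end of the slot, at the level of the gate's top.
- slot_corner_point (a point): Pin centre at the corner of the slot, at the level of the gate's top.
- slot_locked_end (a point): Pin centre at the far end of the short leg (locked open), at the level of the gate's top.
- sander_mid (a point): Middle of a loose palm sander standing on its black disc: 110 mm across the disc, 90 mm tall with a short steel air stub on its side; point 45 mm above the bench. Leave alone.
- plaque_mid (a point): Middle of a loose white plastic plaque with a dome, 120 x 120 mm, 33 mm tall; point 12 mm above the bench. Leave alone.
- cork_block_mid (a point): Middle of a loose cork sanding block, 60 x 110 x 32 mm; point 16 mm above the bench. Leave alone.
- port (a point): Centre of the mouth of the aluminium hose socket on the gate's top, 60 mm across, mouth 28 mm above the gate's top (73 mm above the bench), at x -10, y -75 mm of the gate. Nothing to do with it; the yellow shutter shows inside it while shut.

How it is judged:
By the outcome, as a careful person would: the job done as asked, in the order asked, and still so for the second after the job is handed in, with the robot touching nothing.
It also fails if it takes over 42 s, if anything falls off the work surface, if the arm or the gripper's body presses on something with over 40 N, if the wrist force passes 120 N, or if a joint passes its speed limit or range.

## Working session

There is one attempt and no reset: what is moved stays moved. The work goes in short steps, each a Python script; the robot and the scene stay as the last script left them, time stands still between calls to the robot, and variables do not carry over. Pictures are saved under pics/ and viewed, and the job is handed in when it is done.

```bash
mkdir -p pics
cat > h.py <<'E'
import numpy as np, cv2
from scipy.spatial.transform import Rotation as Ro
from workcell import ctrl, solver, monitor, optics, spotter
def cam(s,st=None):
    f=200/np.tan(np.radians(s["fovy"])/2)
    K=np.array([[f,0,s["cx"]],[0,f,s["cy"]],[0,0,1]])
    if "xyz" in s:
        a=np.array(s["attitude"]); R=Ro.from_euler('xyz',a).as_matrix() if a.size==3 else a.reshape(3,3)
        t=np.array(s["xyz"])
    else:
        a=np.array(st["tool_rot"]); R0=Ro.from_euler('xyz',a).as_matrix() if a.size==3 else a.reshape(3,3)
        T=np.array(s["tool_from_camera"]); R=R0@T[:3,:3]; t=np.array(st["eef_pos"])+R0@T[:3,3]
    return K,np.array(s["D"],float),R,t
def ray(c,px):
    K,D,R,t=c
    u=cv2.undistortPointsIter(np.array([[px]],float),K,D,None,None,(3,50,1e-10))[0,0] if hasattr(cv2,'undistortPointsIter') else cv2.undistortPoints(np.array([[px]],float),K,D)[0,0]
    d=R@np.array([u[0],u[1],1]); return t,d/np.linalg.norm(d)
def atz(c,px,z):
    t,d=ray(c,px); return t+d*(z-t[2])/d[2]
def tri(obs):
    A=np.zeros((3,3));b=np.zeros(3)
    for c,p in obs:
        t,d=ray(c,p);P=np.eye(3)-np.outer(d,d);A+=P;b+=P@t
    x=np.linalg.solve(A,b)
    return x,[float(np.linalg.norm((np.eye(3)-np.outer(ray(c,p)[1],ray(c,p)[1]))@(x-c[3]))) for c,p in obs]
def proj(c,X):
    K,D,R,t=c; Rc=R.T
    return cv2.projectPoints(np.array([X],float),cv2.Rodrigues(Rc)[0],-Rc@t,K,D)[0].reshape(-1,2)[0]
def save(s,n): cv2.imwrite('pics/'+n+'.png',cv2.cvtColor(s["frame"],cv2.COLOR_RGB2BGR))
E
python3 - <<'E'
from h import *
np.set_printoptions(precision=4,suppress=True)
names=["knob","slot_shut_end","slot_corner_point","slot_locked_end","sander_mid","plaque_mid","cork_block_mid","port","gate"]
S={}
for n in ["scene","top"]:
    s=optics.snapshot(n);save(s,n+'0');c=cam(s)
    print(n,s["attitude"],s["xyz"],s["fovy"],s["D"])
    for k in names:
        r=spotter.spot_point(k,s)[:2]
        print(k,[(np.round(q["location"],1),round(q["p"],2)) for q in r])
        if r: S.setdefault(k,[]).append((c,r[0]["location"]))
for k in S:
    if len(S[k])==2: print(k,*tri(S[k]))
print(monitor.read_state())
E
```

```text
scene [-2.1631  0.0028  2.388 ] [1.1645 0.6689 0.6578] 42.234541529391834 [-0.1742  0.      0.      0.      0.    ]
knob [(array([326.1, 199.8]), 0.83)]
slot_shut_end [(array([331.8, 207.7]), 0.67)]
slot_corner_point [(array([296.3, 219.1]), 0.74)]
slot_locked_end [(array([300.4, 230.9]), 0.77)]
sander_mid [(array([342.9, 274.5]), 0.58)]
plaque_mid [(array([285.4, 172.5]), 0.67)]
cork_block_mid [(array([404.2, 224.8]), 0.67), (array([330.3, 209.5]), 0.38)]
port [(array([329.9, 179.4]), 0.63)]
gate [(array([341.3, 273.3]), 0.73), (array([327.3, 228.5]), 0.71)]
top [-2.9626 -0.0021 -1.5601] [0.3857 0.0119 1.0737] 50.25288695383714 [-0.1012  0.      0.      0.      0.    ]
knob [(array([299. , 210.3]), 0.43)]
slot_shut_end [(array([298.8, 216.1]), 0.56)]
slot_corner_point [(array([313.2, 192.6]), 0.69)]
slot_locked_end [(array([299.4, 182.5]), 0.88)]
sander_mid [(array([239.4, 169.8]), 0.61)]
plaque_mid [(array([383.7, 247. ]), 0.93)]
cork_block_mid [(array([251.9, 258.5]), 0.76)]
port [(array([321.7, 233.3]), 0.59), (array([315.3, 192.9]), 0.36)]
gate [(array([296.9, 221.6]), 0.6)]
kno
[... 494 characters left out ...]
block_mid [0.4583 0.1734 0.0201] [0.0010412402107145443, 0.0010412402107145345]
port [0.5129 0.0049 0.0774] [0.004821055636317456, 0.004821055636317431]
gate [ 0.5629  0.0805 -0.1065] [0.014788837154263811, 0.014788837154263868]
{'clock': 1.0, 'joints': array([ 1.1753,  0.0911,  1.2307,  0.    ,  1.8198, -0.0567]), 'dq': array([ 0.0006, -0.0005, -0.0002, -0.0016,  0.0017,  0.0001]), 'joint_efforts': array([ -0.0002, -45.8479, -41.8103,  -0.0002,   0.0006,  -0.    ]), 'eef_pos': array([0.1994, 0.5659, 0.206 ]), 'tool_rot': array([-3.1416, -0.    ,  1.232 ]), 'wrist_force': array([-0.2206, -0.3217, -0.0403]), 'wrist_torque': array([-0.0313,  0.0353, -0.0025]), 'grip_width': 0.9984233029048265}
```

View pics/scene0.png

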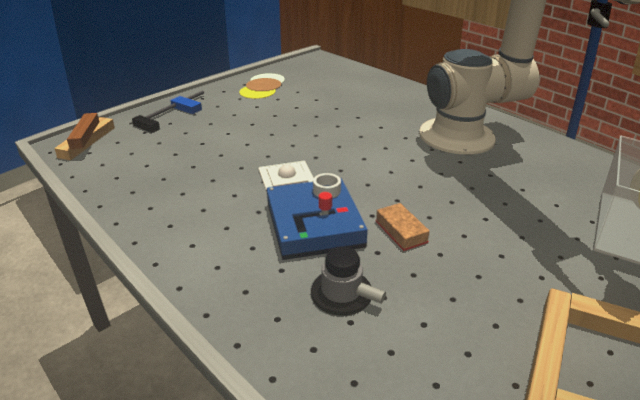

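View pics/top0.png

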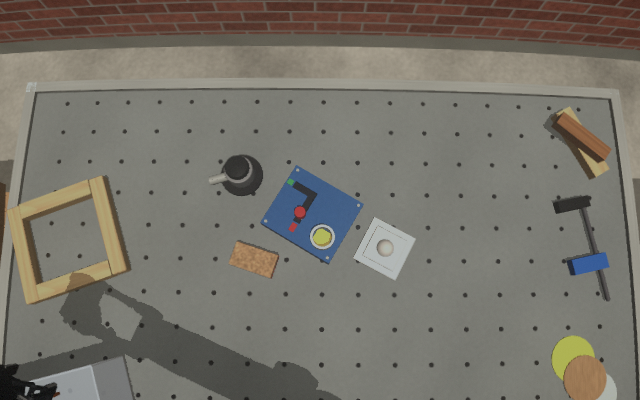

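The scene view shows the knob at (326,200) near the red mark, and the top view shows it at (299,210). The gate's yaw is roughly -31°. The sander, cork and plaque all stand clear of the L. Next I'll refine with wrist views.

```bash
cat > w.py <<'E'
from h import *
import pickle
np.set_printoptions(precision=4,suppress=True)
names=["knob","slot_shut_end","slot_corner_point","slot_locked_end","port"]
ctrl.command_gripper(0.0)
obs=[]
for i,(p,yaw) in enumerate([((0.53,0.09,0.27),-0.54),((0.62,-0.0,0.25),-0.54)]):
    ctrl.reach(p,[np.pi,0,yaw]); ctrl.pause(0.3)
    st=monitor.read_state(); s=optics.snapshot("wrist");save(s,f"w{i}");c=cam(s,st)
    print(st["clock"],st["eef_pos"],c[3])
    for k in names:
        r=spotter.spot_point(k,s)[:2]
        print(k,[(np.round(q["location"],1),round(q["p"],2)) for q in r])
        if r and r[0]["p"]>.4: obs.append((k,c,r[0]["location"],'w%d'%i))
for n in ["scene","top"]:
    s=optics.snapshot(n);c=cam(s)
    for k in names:
        r=spotter.spot_point(k,s)[:1]
        if r and r[0]["p"]>.4: obs.append((k,c,r[0]["location"],n))
pickle.dump(obs,open('obs.pkl','wb'))
for k in names:
    o=[x for x in obs if x[0]==k]
    print(k,[x[3] for x in o],*(tri([(x[1],x[2]) for x in o]) if len(o)>1 else ()))
    print('   wrist',*(tri([(x[1],x[2]) for x in o if x[3][0]=='w']) if sum(x[3][0]=='w' for x in o)>1 else ()))
E
cat w.py | python3 -
```

```text
4.1583 [0.5299 0.0904 0.2699] [0.5666 0.1514 0.4387]
knob [(array([364.9, 175.4]), 0.76)]
slot_shut_end [(array([350.9, 168.2]), 0.6)]
slot_corner_point [(array([407.1, 171. ]), 0.97)]
slot_locked_end [(array([412.6, 132.5]), 0.61)]
port [(array([341.7, 239.3]), 0.91)]
5.3417 [0.6197 0.0009 0.251 ] [0.6561 0.0619 0.4199]
knob [(array([251.9, 154. ]), 0.85)]
slot_shut_end [(array([239.3, 147.4]), 0.71)]
slot_corner_point [(array([303.2, 146.8]), 0.88)]
slot_locked_end [(array([303.9, 106.5]), 0.95), (array([305.2, 149.7]), 0.63)]
port [(array([232.8, 219. ]), 0.83), (array([306.4, 106.4]), 0.38)]
knob ['w0', 'w1', 'scene', 'top'] [0.5691 0.0533 0.0721] [0.0023078539194781936, 0.0024074889170897563, 0.003844628603519896, 0.001853166721654193]
   wrist [0.5697 0.0521 0.0657] [0.0016209729012764621, 0.001620972901276194]
slot_shut_end ['w0', 'w1', 'scene', 'top'] [0.5578 0.0665 0.0513] [0.0031697594439192814, 0.0028659670863921544, 0.0008307601390502193, 0.005118834354649848]
   wrist [0.5597 0.0651 0.056 ] [0.0019281507677018533, 0.001928150767701771]
slot_corner_point ['w0', 'w1', 'scene', 'top'] [0.6207 0.0255 0.0439] [0.003201674906093161, 0.0039546496270728565, 0.003798266449660444, 0.0036028819052306665]
   wrist [0.6173 0.0274 0.0469] [0.0002484008467368614, 0.00024840084673689633]
slot_locked_end ['w0', 'w1', 'scene', 'top'] [0.6415 0.0614 0.0502] [0.004210619814519025, 0.0030853786102381826, 0.006757686224427388, 0.012279304961846618]
   wrist [0.6417 0.0651 0.0518] [0.0009688191259548606, 0.0009688191259549325]
port ['w0', 'w1', 'scene'] [0.5118 0.0047 0.0802] [0.0005222356352309945, 0.0033195946956421462, 0.0029714021734985265]
   wrist [0.5103 0.0011 0.0704] [0.0007762377870571796, 0.0007762377870571962]
```

```bash
cat > fit.py <<'E'
from h import *
import pickle
from scipy.optimize import least_squares
np.set_printoptions(precision=4,suppress=True)
obs=pickle.load(open('obs.pkl','rb'))
L={"slot_shut_end":(0,0,.045),"slot_corner_point":(.07,0,.045),"slot_locked_end":(.07,.045,.045),"port":(-.01,-.075,.073)}
def W(p,l):
    c,s=np.cos(p[2]),np.sin(p[2]); return np.array([p[0]+c*l[0]-s*l[1],p[1]+s*l[0]+c*l[1],l[2]])
def res(p,o): 
    out=[]
    for k,c,px,_ in o:
        X=W(p,L.get(k,(p[3],0,.072))); d=proj(c,X)-px; out+=list(d*np.linalg.norm(X-c[3])/c[0][0,0]*1000)
    return np.array(out)
for nm,o in (("all",obs),("wrist",[x for x in obs if x[3][0]=='w']),("fixed",[x for x in obs if x[3][0]!='w'])):
    f=least_squares(res,[.56,.06,-.54,.01],args=(o,),loss='soft_l1',f_scale=2.)
    print(nm,f.x,np.degrees(f.x[2]))
    for x,r in zip(o,res(f.x,o).reshape(-1,2)): print('  ',x[0],x[3],r)
E
python3 fit.py
```

```text
all [ 0.5577  0.062  -0.5412  0.0146] -31.007690430365123
   knob w0 [-0.1533  0.6832]
   slot_shut_end w0 [-1.5694  3.4446]
   slot_corner_point w0 [0.6563 0.4517]
   slot_locked_end w0 [-2.6818  1.3701]
   port w0 [-0.3683 -1.2092]
   knob w1 [-1.8256 -3.0169]
   slot_shut_end w1 [3.0523 0.3459]
   slot_corner_point w1 [1.1774 1.0811]
   slot_locked_end w1 [ 0.1039 -0.0733]
   port w1 [-1.6553  0.1516]
   knob scene [-3.7513  1.6498]
   slot_shut_end scene [-2.383   3.0502]
   slot_corner_point scene [ 6.2221 -2.5457]
   slot_locked_end scene [-4.1514  5.3372]
   port scene [-3.2997  5.8623]
   knob top [-2.9839 -0.6759]
   slot_shut_end top [ 9.1273 -1.7059]
   slot_corner_point top [-0.7746  6.2239]
   slot_locked_end top [-14.5044   6.0645]
wrist [ 0.5579  0.062  -0.5353  0.0154] -30.66900810908408
   knob w0 [0.8428 0.4278]
   slot_shut_end w0 [-1.4291  3.2749]
   slot_corner_point w0 [ 0.8376 -0.1415]
   slot_locked_end w0 [-2.7744  0.7506]
   port w0 [ 0.2173 -1.3148]
   knob w1 [-0.8409 -3.2838]
   slot_shut_end w1 [3.1802 0.1684]
   slot_corner_point w1 [1.3081 0.4903]
   slot_locked_end w1 [-0.0364 -0.6926]
   port w1 [-1.0727  0.0439]
fixed [ 0.5567  0.0618 -0.5696  0.014 ] -32.637222057806454
   knob scene [-2.659   0.8925]
   slot_shut_end scene [-1.767   2.5688]
   slot_corner_point scene [ 6.5664 -4.1882]
   slot_locked_end scene [-5.1098  3.8078]
   port scene [-0.5347  5.3459]
   knob top [-2.7993  1.0254]
   slot_shut_end top [ 9.275  -0.6863]
   slot_corner_point top [1.0602 8.273 ]
   slot_locked_end top [-11.9792   7.0557]
```

View pics/w0.png

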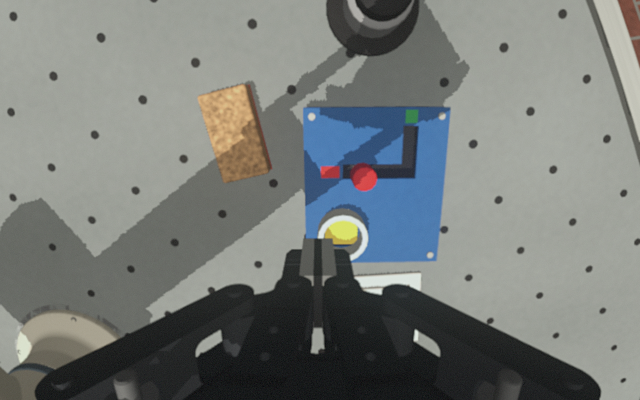

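View pics/w1.png

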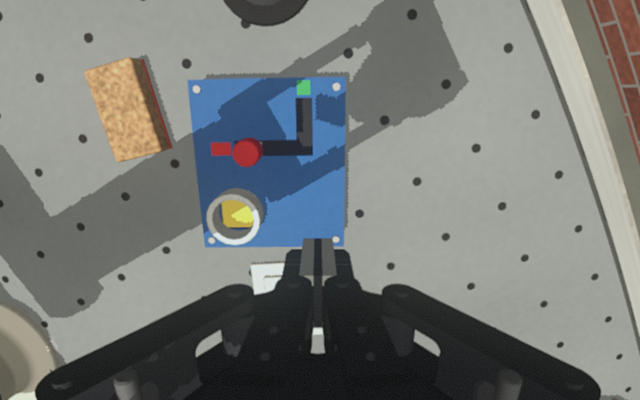

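The wrist views show the knob at (365,178) and (246,152), just off the red mark, and the L is clear with the green mark at the far end. The fit gives gate (0.558, 0.062), yaw -30.8° and shutter about 0.015. The knob's measured height is 0.072, which matches the text. Now I'll push along the long leg.

```bash
cat >> h.py <<'E'
G=(0.5578,0.062,-0.537)
def gw(x,y,z):
    c,s=np.cos(G[2]),np.sin(G[2]); return np.array([G[0]+c*x-s*y,G[1]+s*x+c*y,z])
def gl(p):
    c,s=np.cos(G[2]),np.sin(G[2]); d=np.array(p)[:2]-G[:2]; return np.array([c*d[0]+s*d[1],-s*d[0]+c*d[1],p[2]])
def rep(m,hit=None):
    st=monitor.read_state(); c,s=np.cos(G[2]),np.sin(G[2]); f=st["wrist_force"]
    print(m,hit,'t%.2f'%st["clock"],'local',np.round(gl(st["eef_pos"])*1000,1),'F',np.round([c*f[0]+s*f[1],-s*f[0]+c*f[1],f[2]],1))
E
python3 - <<'E'
from h import *
o=[np.pi,0,G[2]]
ctrl.reach(gw(-.045,0,.15),o); rep('above')
h=ctrl.move_linear(gw(-.045,0,.066),speed=.08,guard=8); rep('down',h)
if not h:
    h=ctrl.move_linear(gw(-.005,0,.066),speed=.04,guard=3); rep('contact',h)
    s=optics.snapshot("wrist");save(s,"c1")
E
```

```text
above None t6.94 local [-44.2   0.2 151.2] F [0.  0.9 1.3]
down False t8.14 local [-44.6   0.3  66.8] F [-0.6  0.3 -1.1]
contact False t9.29 local [-5.2  0.1 66. ] F [ 0.4  0.  -0. ]
```

View pics/c1.png

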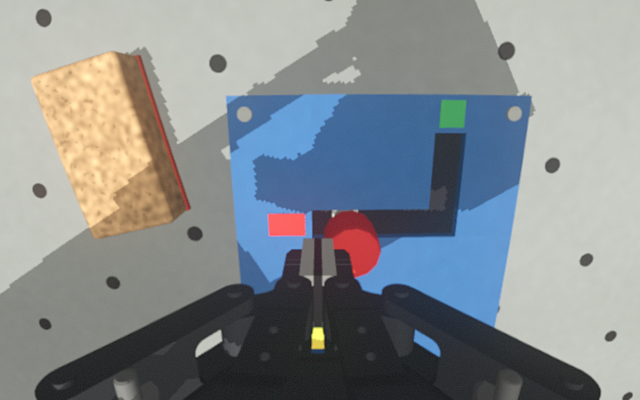

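The fingers are just behind the knob at about (350,245) and lined up with it. I'll push on.

Run:
```python
from h import *
h=False
x=.0
while not h and x<.062:
    x+=.01 if x<.03 else .004
    h=ctrl.move_linear(gw(x,0,.066),speed=.05 if x<.03 else .03,guard=12); rep('push',h)
s=optics.snapshot("wrist");save(s,"c2")
```

```text
push False t9.79 local [10.3 -0.1 65.9] F [ 0.5 -0.3  0. ]
push False t10.14 local [20.2 -0.  65.9] F [-0.4 -0.2 -0.2]
push False t10.62 local [30.1 -0.  65.9] F [-0.9  0.8 -0.6]
push False t10.91 local [34.1 -0.  66. ] F [ 0.3 -0.1 -0.6]
push False t11.19 local [38.1 -0.1 66. ] F [-0.5  0.2  0.3]
push False t11.47 local [42.1 -0.  65.9] F [0.2 0.9 0.1]
push False t11.76 local [46.1 -0.  65.9] F [-0.7 -1.1  0.6]
push False t12.04 local [50.1 -0.  66. ] F [-0.2  0.3 -0.7]
push False t12.32 local [54.2 -0.  66. ] F [ 0.3  0.7 -1.1]
push False t12.61 local [58.2 -0.  66. ] F [-0.3 -0.1  0.4]
push False t12.89 local [62.2 -0.  66. ] F [ 0.3  1.2 -1.3]
```

View pics/c2.png

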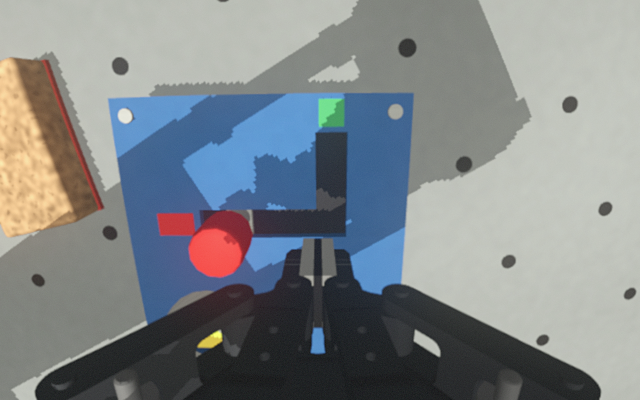

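The push missed. The knob is still at (220,245) near the shut end and the fingers are past it, with no force registered. I'll check where the fingers really are.

Run:
```python
from h import *
st=monitor.read_state()
s=optics.snapshot("wrist");c=cam(s,st)
print(s["tool_from_camera"],s["fovy"],s["D"],s["cx"],s["cy"])
print('tcp px',proj(c,st["eef_pos"]),'knob pred',proj(c,gw(.0146,0,.072)),'shut',proj(c,gw(0,0,.045)),'corner',proj(c,gw(.07,0,.045)),'locked',proj(c,gw(.07,.045,.045)))
print(st["eef_pos"],st["tool_rot"],st["joints"],st["grip_width"])
for n in("scene","top"):
    s=optics.snapshot(n);c=cam(s);save(s,n+'2');p=proj(c,st["eef_pos"]);print(n,p,'corner',proj(c,gw(.07,0,.045)),'knob',proj(c,gw(.0146,0,.072)))
    f=s["frame"];x,y=map(int,p);cr=f[max(0,y-90):y+60,x-100:x+100]
    cv2.imwrite(f'pics/{n}2c.png',cv2.cvtColor(cv2.resize(cr,None,fx=4,fy=4,interpolation=cv2.INTER_CUBIC),cv2.COLOR_RGB2BGR))
```

```text
[[ 9.99998997e-01  1.35019720e-03 -4.28161582e-04  1.77216060e-04]
 [-1.17938787e-03  9.61089289e-01  2.76235383e-01 -7.11230908e-02]
 [ 7.84473751e-04 -2.76234601e-01  9.61089918e-01 -1.68817381e-01]
 [ 0.00000000e+00  0.00000000e+00  0.00000000e+00  1.00000000e+00]] 61.68069306977054 [-0.06942407  0.          0.          0.          0.        ] 317.4438037528696 196.58822637220794
tcp px [317.20709784 236.55077639] knob pred [227.47249786 240.68283545] shut [215.09199159 222.682079  ] corner [330.41369717 223.00290551] locked [331.33346147 148.40976325]
[0.61112323 0.03024217 0.06593858] [ 3.14158854e+00  1.06221880e-04 -5.37127624e-01] [-6.18012312e-03  1.40016227e-01  1.42597468e+00  5.02384339e-05
  1.57569543e+00  5.30947744e-01] 0.00023191279909691795
scene [301.05728763 206.82654855] corner [297.39659118 215.84629912] knob [324.29333702 201.36963957]
top [310.06380674 194.84743126] corner [311.86942177 194.02120157] knob [299.62316151 210.85210308]
```

View pics/scene2c.png

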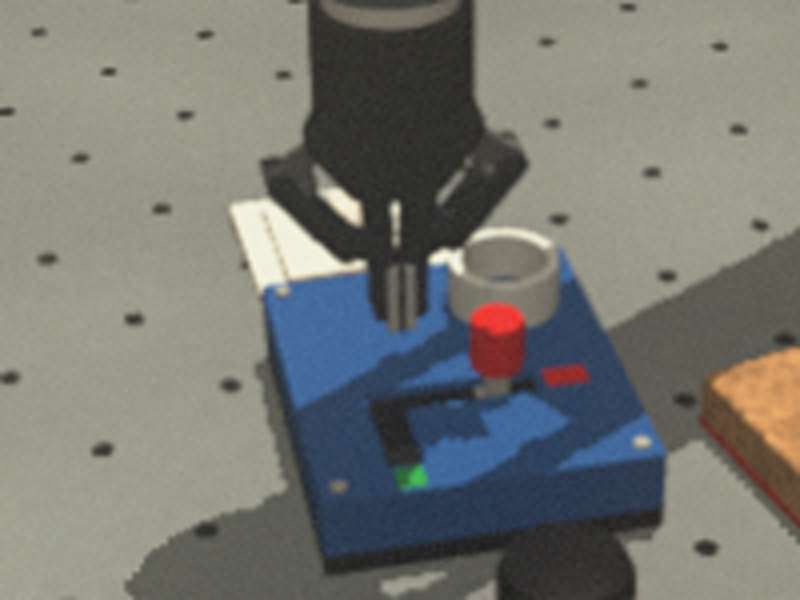

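View pics/top2c.png

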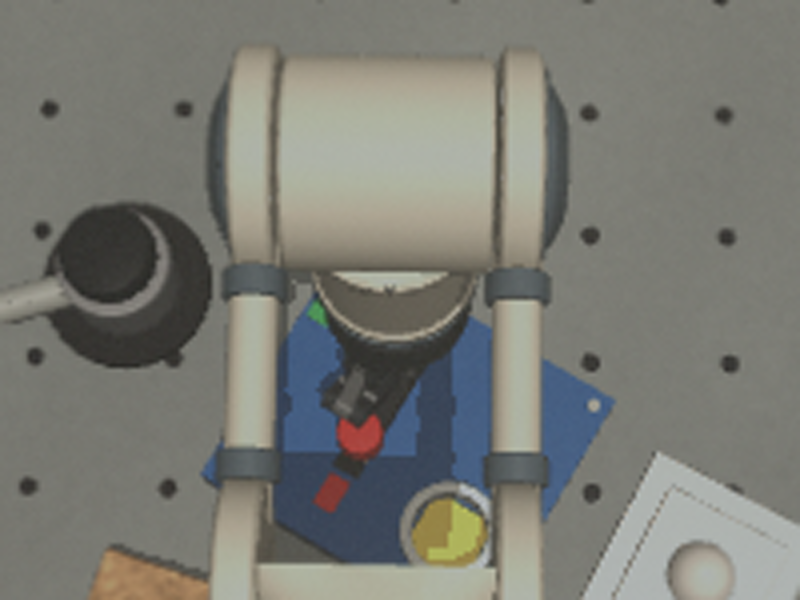

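In the scene view the tips appear at about (301,199), but the calibration projects the reported TCP to (301,207). The knob itself projects correctly at (325,202). So the tips seem to be about 20 mm higher than reported and passed over the knob. I'll check this by lowering with a guard over a clear part of the gate.

Run:
```python
from h import *
print(ctrl.tcp_to_grasp)
s=optics.snapshot("scene");c=cam(s);st=monitor.read_state();e=st["eef_pos"]
for dz in(0,.01,.02,.025,.03): print(dz,proj(c,e+[0,0,dz]))
ctrl.move_linear(gw(.085,-.04,.066),speed=.1)
h=ctrl.move_linear(gw(.085,-.04,.052),speed=.02,guard=4); rep('down',h)
if not h:
    h=ctrl.move_linear(gw(.085,-.04,.040),speed=.015,guard=4); rep('down',h)
st=monitor.read_state();s=optics.snapshot("scene");c=cam(s);p=proj(c,st["eef_pos"]);print(p)
x,y=map(int,p);print(x,y);cr=s["frame"][y-90:y+60,x-100:x+100]
cv2.imwrite('pics/s3c.png',cv2.cvtColor(cv2.resize(cr,None,fx=4,fy=4,interpolation=cv2.INTER_CUBIC),cv2.COLOR_RGB2BGR))
```

```text
0.0187
0 [301.11754244 206.79520431]
0.01 [301.01608905 202.66012664]
0.02 [300.91388065 198.4794045 ]
0.025 [300.86249346 196.37177978]
0.03 [300.81091775 194.25256784]
down False t14.60 local [ 85.1 -40.   52.1] F [-0.2  0.2 -0.1]
down False t15.55 local [ 85.1 -40.   40.1] F [-0.2  0.6  0.4]
[286.7721404 207.6072126]
286 207
```

View pics/s3c.png

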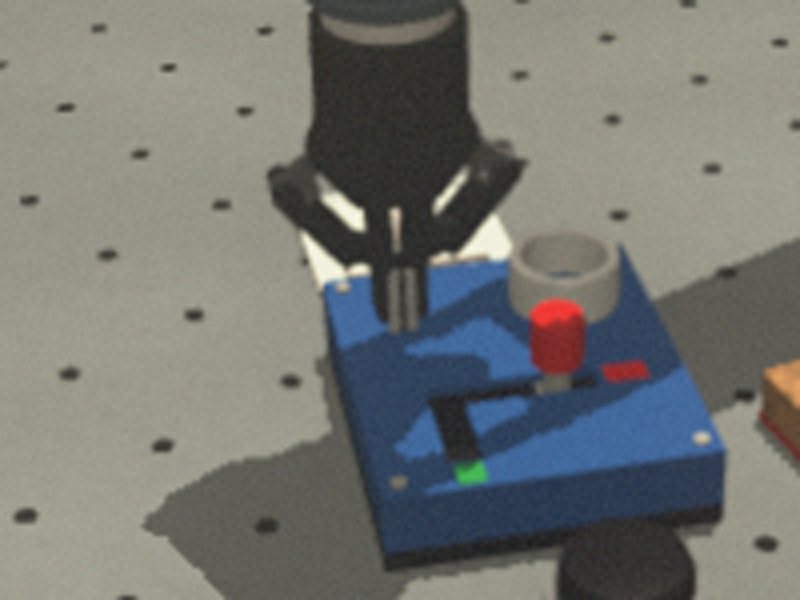

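This confirms it: at a reported 40 mm, below the 45 mm gate top, there is no contact and the tips show about 19 mm above the projected TCP. I'll use a reported z of 0.044, which puts the tips at about 0.063.

Run:
```python
from h import *
ctrl.move_linear(gw(.085,-.04,.11),speed=.2)
ctrl.move_linear(gw(-.045,0,.11),speed=.2)
h=ctrl.move_linear(gw(-.045,0,.044),speed=.1,guard=8); rep('down',h)
if not h:
  x=-.03
  while not h and x<.058:
    x+=.02 if x<.025 else .004
    h=ctrl.move_linear(gw(x,0,.044),speed=.05 if x<.03 else .03,guard=12); rep('push',h)
s=optics.snapshot("wrist");save(s,"c4");s=optics.snapshot("scene");save(s,"s4")
```

```text
down False t17.74 local [-44.6   0.2  44.6] F [ 0.3 -0.1  0.4]
push False t18.59 local [-9.9 -0.1 43.8] F [-0.5 -0.1  0.4]
push False t19.14 local [10.7 -0.1 44. ] F [1.1 0.7 0.4]
push False t19.96 local [30.4 -0.1 44. ] F [ 0.2  0.3 -0.3]
push False t20.24 local [34.2 -0.1 44. ] F [-0.2  0.3  0.7]
push False t20.52 local [38.3 -0.  44. ] F [-0.9  0.2  0. ]
push False t20.81 local [42.3  0.  44. ] F [-0.6  0.7  0.2]
push True t21.02 local [42.5  0.  43.5] F [-4.   0.6  2.6]
```

View pics/c4.png

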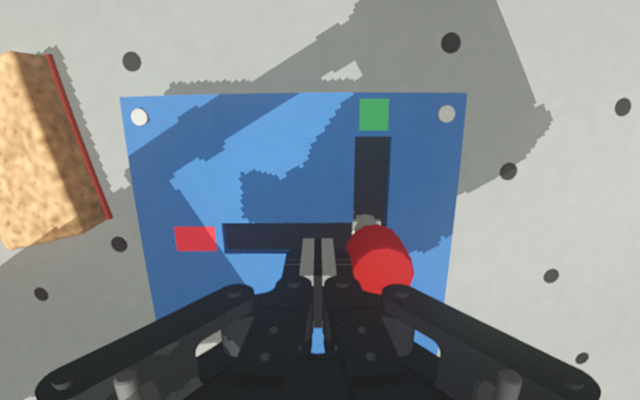

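View pics/s4.png

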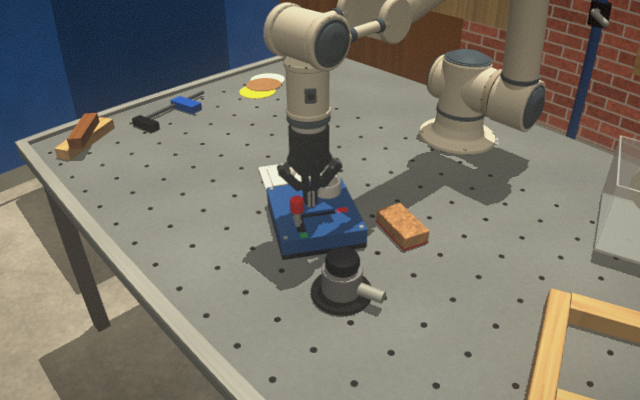

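The guard tripped at x = 42.5 mm, and 42.5 plus 14 plus about 14 is roughly 70, so that matches the corner. The wrist view shows the pin at the corner at (367,222). Now the short leg.

Run:
```python
from h import *
ctrl.move_linear(gw(.032,0,.044),speed=.1)
ctrl.move_linear(gw(.032,0,.10),speed=.2)
ctrl.move_linear(gw(.070,-.055,.10),speed=.2)
h=ctrl.move_linear(gw(.070,-.055,.044),speed=.1,guard=8); rep('down',h)
if not h:
  y=-.04
  while not h and y<.034:
    y+=.02 if y<.0 else .004
    h=ctrl.move_linear(gw(.070,y,.044),speed=.05 if y<.005 else .03,guard=12); rep('push',h)
s=optics.snapshot("wrist");save(s,"c5");s=optics.snapshot("scene");save(s,"s5")
```

```text
down False t23.00 local [ 70.1 -54.7  44.4] F [ 1.2 -1.  -0.6]
push False t23.85 local [ 69.9 -19.9  43.8] F [ 0.6 -0.6 -0.2]
push False t24.40 local [70.   0.7 44. ] F [-0.1 -0.1 -0.7]
push False t24.65 local [70.1  4.3 44.1] F [-0.5 -0.4  0.1]
push False t24.93 local [70.   8.2 44.1] F [ 0.1 -0.6 -0.2]
push False t25.22 local [70.  12.4 44. ] F [-0.3 -0.3  0.4]
push False t25.50 local [70.  16.4 44. ] F [0.  0.1 0.6]
push False t25.78 local [70.  19.5 44. ] F [-0.3 -4.2  1.4]
push True t25.99 local [69.9 19.1 43.6] F [ 0.  -3.5  3.2]
```

View pics/c5.png

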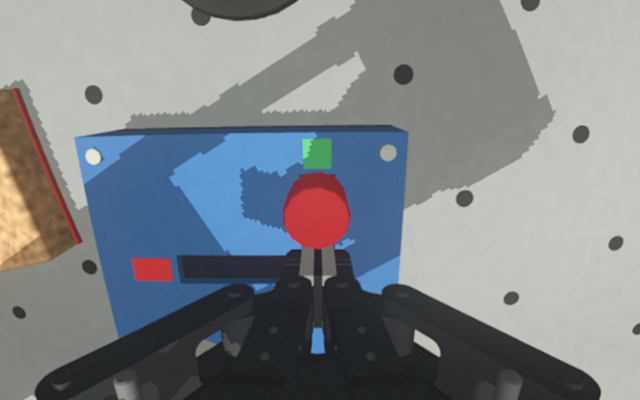

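View pics/s5.png

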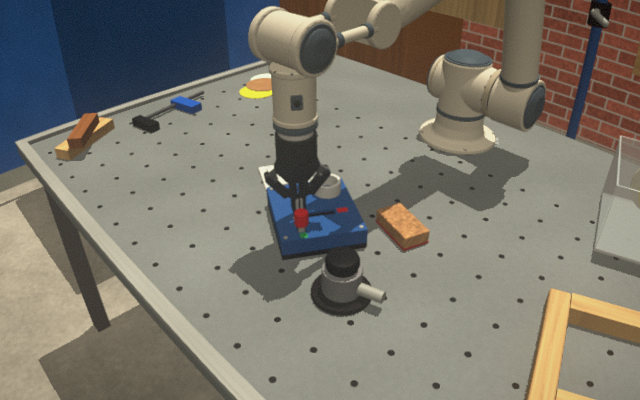

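The guard tripped at y = 19.5 mm (expected about 20), and the knob is beside the green mark. I'll back off, check and compare the bystanders.

Run:
```python
from h import *
np.set_printoptions(precision=4,suppress=True)
ctrl.move_linear(gw(.070,-.005,.044),speed=.1)
ctrl.move_linear(gw(.070,-.04,.17),speed=.2)
ctrl.pause(.3)
st=monitor.read_state();s=optics.snapshot("wrist");save(s,"c6");c=cam(s,st)
o=[(c,spotter.spot_point("knob",s))]
s=optics.snapshot("scene");save(s,"s6");c=cam(s);o.append((c,spotter.spot_point("knob",s)))
ob=[(a,b[0]["location"]) for a,b in o if b]
for a,p in ob: print('knob local at z.072',gl(atz(a,p,.072))*1000)
if len(ob)>1: X,r=tri(ob);print('tri',gl(X)*1000,r)
for k in("sander_mid","plaque_mid","cork_block_mid"):
    print(k,[np.round(q["location"],1) for q in spotter.spot_point(k,s)[:2]])
rep('end')
```

```text
knob local at z.072 [70.7808 45.7157 72.    ]
knob local at z.072 [73.4988 46.081  72.    ]
tri [72.0715 45.5271 71.4432] [0.0013107725311052292, 0.0013107725311051002]
sander_mid [array([341.4, 275.4]), array([303.4, 219. ])]
plaque_mid [array([286.1, 174.9])]
cork_block_mid [array([403.5, 226.4]), array([301.5, 218.5])]
end None t27.93 local [ 70.  -40.  170.1] F [ 0.4 -0.2 -0.5]
```

View pics/c6.png

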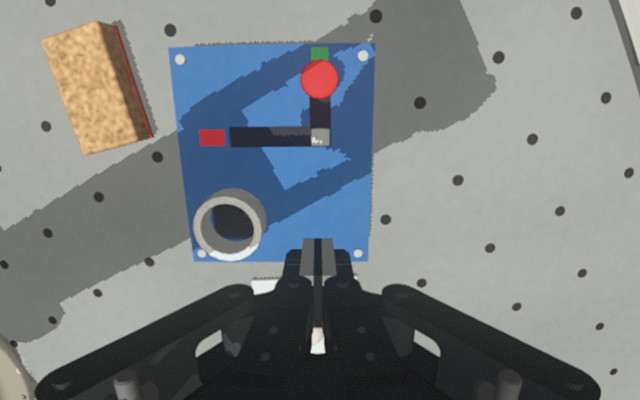

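View pics/s6.png

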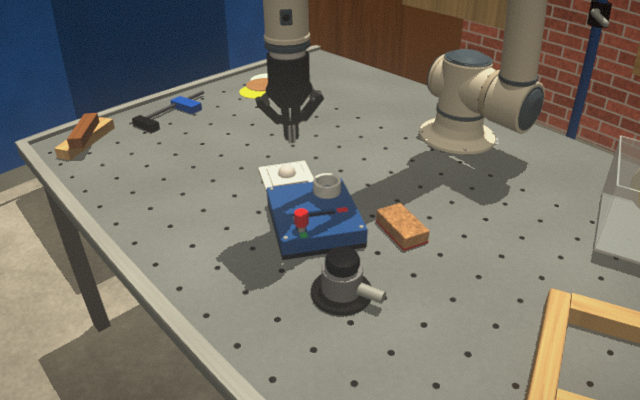

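The knob is at the green end at (320,79), measured at (71, 45.6) mm in the gate's frame. The port is open, with no yellow showing at (232,225), and the bystanders haven't moved. The arm is clear, so I'm handing in.

```bash
python3 -c "
from h import *
ctrl.sign_off()"
```

```text
the job is handed in; nothing more can be done
```

The gate is locked open and the job is handed in. With the shut fingers, I pushed the knob along the long leg to the corner, then sideways to the far end of the short leg, and never gripped it. I backed the arm off clear at about 28 s on the robot's clock.

**Last checks:**
- **Knob position:** it measured (72, 45.5) mm in the gate's frame, against a target of (70, 45), at height 71 mm against the stated 72 mm. The wrist view put it at x = 70.8 mm and the scene view at 73.5 mm.
- **End stops:** both pushes stopped on the 12 N force guard where the slot ends were expected.
- **Port:** no yellow shows inside it any more.
- **Other objects:** the sander, plaque and cork block are within about 2.5 px of their first positions in the scene view, which is within the networks' error.

**What disagreed:** the fingertips sat about 19 mm higher than the reported TCP. Because of this, my first pass went over the knob without touching it. I confirmed the offset in the scene view and with a guarded descent over the gate, which met nothing, then corrected for it. The fixed cameras' slot points also disagreed by up to about 15 mm, so I relied mainly on the wrist views.

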